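# Cover the instrument tray with the lid from the drying rack

### The job

Cover the open steel instrument tray with the lid that fits it, the middle-sized of the three standing in the drying rack. Draw that lid up out of its slot, lean it on the sloping rest with its foot on the ledge and its handle facing outward, and let go; then take it by its handle and lay it squarely on the tray so that it sits fully home all round, and let go. Do not drop the lid, and leave the other lids and everything else where they stand.

Things in the scene. Friction and masses are not known exactly. Their poses are not given: they have to be found in the camera images.
- lid: the lid to use: aluminium plate 160 x 110 x 8 mm, about 0.3 kg, upright in a slot of the rack, 160 mm side level. Origin: middle of its lower edge, mid-thickness. z up its 110 mm height, y along its length, x through it: bar handle on the -x face; on the +x face a centred step 138 x 88 mm, 5 mm thick, that drops into the tray's mouth. On the tray the -x face is uppermost
- lid_mid (a point): centre of the lid's plate, 55 mm up its z axis from its origin (mid-thickness); same axes as the lid
- lid_top (a point): middle of the lid's upper 160 mm edge as it stands in the rack, 110 mm up its z axis; same axes
- lid_handle (a point): middle of the lid's bar handle: a bar 12 x 12 mm in section, 80 mm long along the lid's y axis, its centre line 32 mm from the plate's mid-plane (22 mm clear gap to the plate), on two 10 mm posts at 34 mm either side of the middle; same axes
- lid_seat (a point): centre of the lid's underside (its +x face), the plane that rests on the tray's rim; same axes
- lid_large: another lid standing in the rack, alike but 128 mm high (160 mm long); leave it. Origin and axes as for the lid
- lid_small: another lid standing in the rack, alike but 90 mm high (160 mm long); leave it. Origin and axes as for the lid
- rack: pale green drying rack, fixed, 184 (x) by 176 mm (y): three slots across it at x = -56, 0, +56 mm, 12 mm wide, side guides 75 mm high holding the lids' ends; floor 8 mm thick; end wall 100 mm high at x = -105 mm. Origin: on the counter under the middle slot; z up. All handles face the rack's -x, roughly towards the robot
- stand: grey sloping rest, fixed, 120 x 150 mm foot: a plate 150 mm wide (y), 68 mm long up the slope, 40 degrees from level, rising to the stand's +x (away from the robot), with a ledge 24 mm deep, square to the slope, at its foot (corner at x = -45, z = 40 mm). Origin: on the counter; z up. The lid's upper 42 mm overhang the plate freely
- stand_rest (a point): where the lid's centre (lid_mid) lies when it leans properly on the rest: step against the slope, lower edge on the ledge, handle out and up (lid z up the slope, lid -x square to it). At x = -8.7 mm, z = 82 mm of the stand's frame; its axes are the stand's
- tray: open steel instrument tray, fixed, 106 mm (x) by 156 mm (y) outside, walls 4 mm, inner mouth 98 x 148 mm, standing in a shallow blue enamel dish 150 x 205 mm, 22 mm high; instruments lie in it well below the rim. Origin: on the counter under its centre; z up, rim 51 mm above the counter
- tray_rim (a point): centre of the tray's mouth at the height of its rim; its axes are the tray's
- bottle_blue: clear bottle with blue cap, 66 mm across, 190 mm tall, bystander; origin under its centre
- bottle_white: white bottle with blue cap, 72 mm across, 170 mm tall, bystander; origin under its centre
- jar: amber jar, 50 mm across, 100 mm tall, bystander; origin under its centre
- vial: small white bottle, 50 mm across, 125 mm tall, bystander; origin under its centre
- bowl: small steel bowl, 84 mm across, 45 mm tall, bystander; origin under its centre
- tub: white ceramic tub with steel lid, 84 mm across, 55 mm tall, bystander; origin under its centre
Things that resemble listed ones, but are neither listed nor needed, are in the scene too. Leave any green look-alike of the lid alone.

How it is judged:
By the outcome, as a careful person would: the job done as asked, in the order asked, and still so for the second after the job is handed in, with the robot touching nothing.
It also fails if it takes over 67 s, if anything falls off the work surface, if the arm or the gripper's body presses on something with over 40 N, if the wrist force passes 120 N, or if a joint passes its speed limit or range.

### The arm

A 6-joint arm with a two-finger parallel gripper is mounted at the origin on the work surface. World frame = base frame: x ahead of the robot, y to its left, z up, the work surface at z = 0. Lengths are in mm, angles in rad, forces in N, time in s.
With the tool pointing down it reaches from about 350 to 975 mm from the base axis. Payload 7.1 kg.
Tool frame: the origin (TCP) lies midway between the tips of the shut fingers; the grasp point (between the pads) lies ctrl.tcp_to_grasp behind it (ctrl.tcp_to_grasp is the distance from the TCP to the grasp point, in mm); z points along the fingers, y is the direction in which the jaws open and shut (so a half turn about z gives the same grasp; the last joint's range is limited). The gripper opens to 88 mm and grips with 3 to 60 N. Pads are 20 mm wide; open, the fingers measure 115 mm over their backs; the gripper's body (75 mm by 178 mm) begins 61 mm behind the grasp point.
Start: joints at [-1.36, 0.423, 1.63, -0, 1.089, -0.019], TCP at [142.384, -608.549, 222.675] pointing down, gripper open.
Joint ranges: [-3, 3], [-0.9, 2.11], [0.09, 2.58], [-1.31, 4.45], [0.11, 2.69], [-2.54, 2.54]. Speed limits (rad/s): [2.39, 2.39, 3.01, 3.14, 3.14, 3.14].

### API

Orientations are given as a rotation vector (axis times angle).
In Python, from workcell import ctrl gives the robot as it stands.
- The arm moves only by the tool play_rows, never from a script. Its argument "increments" is text: rows parted by semicolons, each of 5 numbers parted by spaces: the opening, from 0 (shut) to 1 (fully open), then the shift along the world's x, y, z in m, then the turn about the world's z in degrees. A call has 1 to 20 rows; each row shifts and turns the commanded pose from where the row before left it; what a row does not reach is not made up. A row lasts 1/10 s, in which the tool goes at most 50 mm and 8.59 degrees, less where a joint would pass 70% of its speed; a pose out of reach is approached as far as the arm can. A call is refused whole if a number of a shift passes 0.05 or a number of a turn 8.59, either way. A call with a gripper value outside its range is refused whole. The fingers move at their own pace and stop on an object; the grip force is fixed at half the most. Time passes only in rows, so rows that do not move let the fingers close. It gives the time, the measured TCP pose, the force and the opening at its end, in the units of the state.
- ctrl.get_obs(): the state, without advancing time (a new reading comes with each control period).
- ctrl.get_image(name): name is "scene" or "top" or "wrist"; returns a dict with "img" (480x640x3 uint8, red, green, blue), "range_z" (480x640 float32, mm along the optical axis (not along the pixel's ray), 0 where there is no reading), "vertical_fov" (degrees; the focal length in pixels is half the picture's height over the tangent of half this angle, whatever the lens; pixels are square), "cx", "cy" (the principal point, pixels), "origin" and "attitude" of the camera in the world. Camera axes: x right, y down, z forward; pixel columns grow to the right and rows downward; lengths in mm; the calibration is good to about 2 mm. A picture is of the moment at which its call begins.
- ctrl.close_job(): hands the job in, once; it reports no verdict.
The state is a dict: "t": time; "qpos": joint angles; "qvel": joint speeds; "joint_torque": joint torques, N m; "ee_pos": TCP position; "orientation": TCP orientation; "ft_force": force on the tool from outside, world axes, zero at the start; "moment": the same for the moment, N m; "width": finger opening in mm.
Only numpy, scipy, OpenCV 4.12 (cv2) and the standard library are available. Lean on these libraries where they do the work, as an engineer would, in place of code of your own. Each camera call takes 0.05 s, during which the arm holds its last target. There are 200 camera calls.

## Working session

There is one attempt and no reset: what is moved stays moved. The work goes in short steps, Python scripts to look and compute and a tool call to move; the robot and the scene stay as the last step left them, time stands still between calls to the robot, and variables do not carry over. Pictures are saved under pics/ and viewed, on a budget of 10 in all, crops included, one or two more only if the job needs it, and the job is handed in when it is done.

Besides the shell and the picture viewer there is one more tool, called after "Call:" as a command line: name --argument value ..., lists and objects as JSON in quotes. play_rows: Moves the arm, as the interface text tells. Its arguments: {"type":"object","properties":{"increments":{"type":"string"}},"required":["increments"]}

```bash
mkdir -p pics; ls; cat > h.py <<'E'
import numpy as np, cv2
from workcell import ctrl
from scipy.spatial.transform import Rotation as R
def cam(n):
    d=ctrl.get_image(n); a=np.asarray(d["attitude"],float)
    d["R"]=R.from_rotvec(a).as_matrix() if a.size==3 else a
    d["f"]=240/np.tan(np.radians(d["vertical_fov"])/2)
    z=d["range_z"].astype(float); v,u=np.mgrid[:480,:640]
    P=np.stack([(u-d["cx"])*z/d["f"],(v-d["cy"])*z/d["f"],z],-1)
    d["P"]=P@d["R"].T+np.asarray(d["origin"]); d["P"][z==0]=np.nan
    return d
def save(d,name,crop=None,s=1):
    im=d["img"]
    if crop: x0,y0,x1,y1=crop; im=im[y0:y1,x0:x1]
    if s!=1: im=cv2.resize(im,None,fx=s,fy=s,interpolation=cv2.INTER_CUBIC)
    cv2.imwrite("pics/"+name,cv2.cvtColor(im,cv2.COLOR_RGB2BGR))
E
python3 - <<'E'
from h import *
print(ctrl.get_obs(), ctrl.tcp_to_grasp)
for n in("scene","top"):
    d=cam(n); save(d,n+"0.png"); np.savez(n+"0.npz",P=d["P"],img=d["img"]); print(n,d["origin"],d["attitude"],d["f"])
E
```

```text
pics
{'t': 0.0, 'qpos': array([-1.36000248e+00,  4.23822550e-01,  1.63068265e+00, -2.01557926e-05,
        1.08857056e+00, -1.90025046e-02]), 'qvel': array([ 0.00088886,  0.00086123,  0.00137436,  0.00029869,  0.00074857,
       -0.00086762]), 'joint_torque': array([-2.28805635e-03, -5.44618106e+01, -2.73661155e+01,  6.40924461e-02,
        2.27945996e-02, -9.98950759e-05]), 'ee_pos': array([ 142.26620361, -608.03371136,  221.91599203]), 'orientation': array([-3.11941189e+00, -3.60015117e-01,  2.50855001e-04]), 'ft_force': array([ 0.78881198, -0.14992411,  0.39369369]), 'moment': array([0.01894843, 0.05277055, 0.01336961]), 'width': 87.74157898515799} 18.700000000000003
scene [1108.23088083 -465.59981895 1003.75496072] [-2.27893481 -1.08869304  0.36502312] 555.1898702764182
top [ 289.4994953   -28.63292166 1277.56708799] [-2.1802129   2.00024514 -0.23771104] 495.59706466849065
```

```bash
sleep 3; python3 - <<'E'
import cv2,numpy as np
a=cv2.imread("pics/scene0.png");b=cv2.imread("pics/top0.png")
print(a.shape,b.shape)
E
```

```text
(480, 640, 3) (480, 640, 3)
```

View pics/scene0.png

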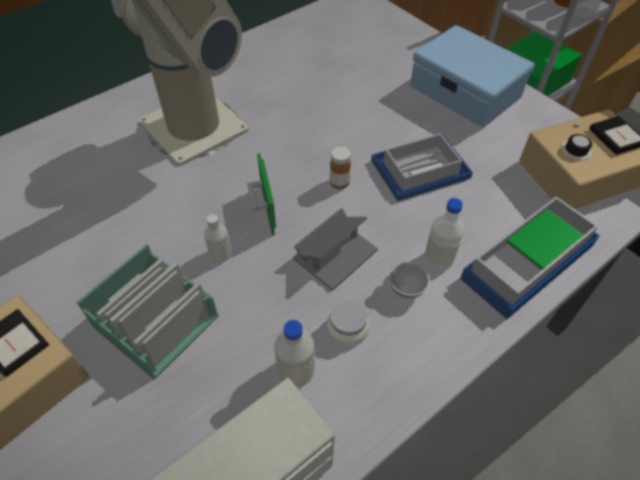

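View pics/top0.png

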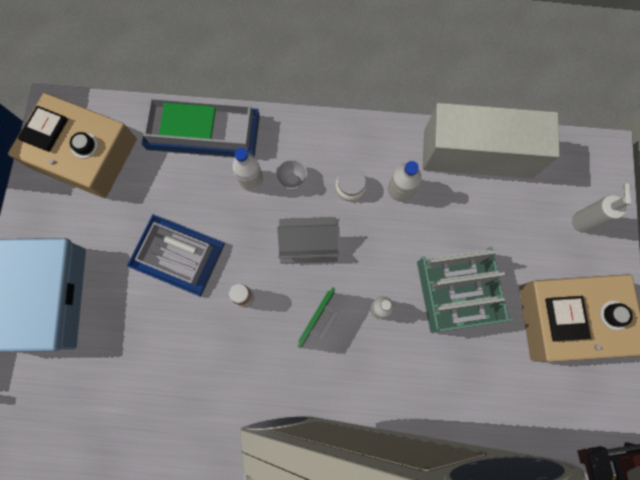

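The scene shows three grey lids in the green rack (scene ~(150,305); top ~(465,285)), the grey stand (scene (335,245); top (308,240)) and the open tray in its blue dish (scene (420,165); top (178,255)). Possible mix-ups are the three rack lids (top rows ~258, ~282, ~306 at column 465), the upright green lid (top (317,318)), and the second tray with a green plate (top (200,125)). I'll choose the rack lid by measured height and check it in a close crop.

```bash
python3 - <<'E'
import numpy as np,cv2
T=np.load("top0.npz");S=np.load("scene0.npz")
P=T["P"]
for u,v in[(465,258),(465,290),(308,240),(178,255),(317,318)]: print(u,v,P[v,u].round())
a=cv2.resize(T["img"][235:345,405:525],None,fx=4,fy=4,interpolation=2)[:,:,::-1]
b=cv2.resize(S["img"][240:375,75:220],None,fx=3.26,fy=3.26,interpolation=2)[:,:,::-1]
h=440
a=a[:h,:400];b=b[:h,:400]
c=np.zeros((h,800,3),np.uint8);c[:,:a.shape[1]]=a;c[:b.shape[0],400:400+b.shape[1]]=b
cv2.imwrite("pics/rack.png",c)
# column profile through rack: height vs world x
pts=P[235:345,405:525].reshape(-1,3); q=S["P"][230:380,75:220].reshape(-1,3)
for nm,p in(("top",pts),("scene",q)):
    p=p[np.isfinite(p).all(1)]
    for z0,z1 in((76,86),(86,95),(95,105),(105,112),(112,122),(122,130),(130,142)):
        m=p[(p[:,2]>z0)&(p[:,2]<z1)]
        if len(m): print(nm,z0,z1,len(m),m.mean(0).round(),m.min(0).round(),m.max(0).round())
E
```

```text
465 258 [ 535. -363.  103.]
465 290 [ 471. -390.   11.]
308 240 [557.  20.  59.]
178 255 [497. 352.  21.]
317 318 [363. -20. 104.]
top 76 86 443 [ 464. -362.   79.] [ 359. -472.   76.] [ 573. -267.   86.]
top 86 95 176 [ 451. -371.   90.] [ 358. -466.   86.] [ 550. -278.   95.]
top 95 105 489 [ 426. -378.   99.] [ 358. -476.   95.] [ 559. -277.  105.]
top 105 112 115 [ 526. -354.  108.] [ 385. -450.  105.] [ 559. -277.  112.]
top 112 122 268 [ 529. -355.  118.] [ 462. -443.  112.] [ 559. -278.  122.]
top 122 130 129 [ 489. -364.  125.] [ 461. -439.  122.] [ 548. -290.  130.]
top 130 142 249 [ 482. -368.  136.] [ 462. -445.  130.] [ 503. -290.  142.]
scene 76 86 1251 [ 458. -369.   81.] [ 361. -531.   76.] [ 574. -178.   86.]
scene 86 95 1119 [ 454. -366.   90.] [ 363. -477.   86.] [ 562. -173.   95.]
scene 95 105 1176 [ 453. -376.   99.] [ 360. -477.   95.] [ 562. -172.  105.]
scene 105 112 519 [ 525. -361.  108.] [ 466. -444.  105.] [ 563. -277.  112.]
scene 112 122 698 [ 521. -363.  117.] [ 466. -446.  112.] [ 559. -277.  122.]
scene 122 130 383 [ 489. -370.  126.] [ 467. -446.  122.] [ 559. -290.  130.]
scene 130 142 454 [ 484. -371.  135.] [ 461. -446.  130.] [ 504. -291.  140.]
```

View pics/rack.png

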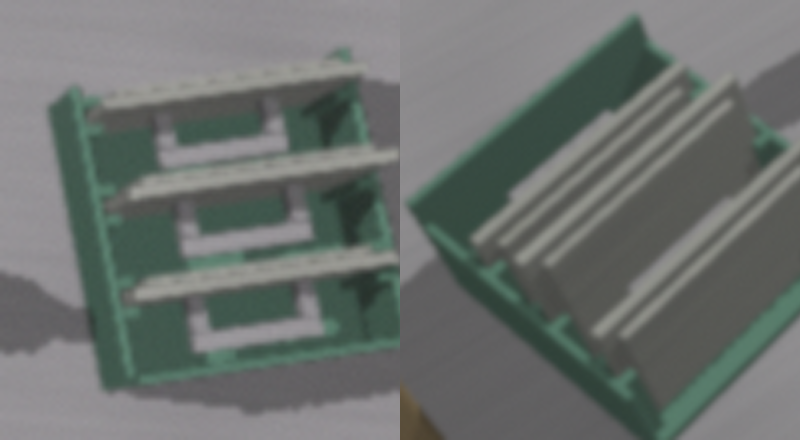

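The crop shows the medium lid clearly: it is in the far slot, with its top at z≈118. The middle slot holds the large lid (z≈136) and the near slot the small one (z≈98). Next I'll fit the poses.

```bash
cat > fit.py <<'E'
import numpy as np,cv2
def box(p,z0,z1,c,r):
    m=np.isfinite(p).all(-1)&(p[...,2]>z0)&(p[...,2]<z1)&(np.hypot(p[...,0]-c[0],p[...,1]-c[1])<r); return p[m]
def rect(q):
    r=cv2.minAreaRect(q[:,:2].astype(np.float32)); return np.round(cv2.boxPoints(r).mean(0),1),np.round(r[1],1),round(r[2],1)
E
python3 - <<'E'
from fit import *
T=np.load("top0.npz")["P"];S=np.load("scene0.npz")["P"]
for n,P in(("top",T),("scene",S)):
    q=box(P,113,124,(535,-357),105); q=q[(q[:,0]>510)]
    v=cv2.fitLine(q[:,:2].astype(np.float32),cv2.DIST_HUBER,0,.01,.01).ravel()
    print(n,"medium top",len(q),v.round(3),q[:,1].min().round(1),q[:,1].max().round(1),np.percentile(q[:,2],[50,95]).round(1),rect(q))
    q=box(P,130,142,(482,-368),105); print(" large",rect(q))
    q=box(P,30,120,(557,10),100); print(" stand",rect(q),np.percentile(q[:,2],[2,98]).round())
    q=box(P,2,9,(557,10),110);print(" stand foot",rect(q),len(q))
    q=box(P,45,58,(497,352),105); print(" tray rim",rect(q),np.median(q[:,2]).round(1),len(q))
    q=box(P,12,30,(497,352),140); print(" dish",rect(q))
    q=box(P,20,90,(557,10),90)
    A=np.c_[q[:,:2],np.ones(len(q))]
    # stand slope plane, ransac
    best=None;rng=np.random.default_rng(0)
    for _ in range(500):
        s=q[rng.choice(len(q),3,False)];nn=np.cross(s[1]-s[0],s[2]-s[0]);l=np.linalg.norm(nn)
        if l<50: continue
        nn/=l; nn*=np.sign(nn[2]) or 1
        if nn[2]<.5 or nn[2]>.95: continue
        i=abs((q-s[0])@nn)<2
        if best is None or i.sum()>best[0]: best=(i.sum(),nn,i)
    i=best[2]; c=q[i].mean(0); nn=np.linalg.svd(q[i]-c)[2][2]; nn*=np.sign(nn[2])
    print(" slope",best[0],c.round(1),nn.round(3),"tilt",np.degrees(np.arccos(nn[2])).round(1),"up dir deg",np.degrees(np.arctan2(-nn[1],-nn[0])).round(1),rect(q[i]),q[i].min(0).round(),q[i].max(0).round())
E
```

```text
top medium top 233 [ 2.28000e-01 -9.74000e-01  5.36506e+02 -3.55026e+02] -432.5 -277.7 [118.2 121.1] (array([ 537.9, -355. ], dtype=float32), array([ 10.7, 159.4]), 13.2)
 large (array([ 484.3, -367. ], dtype=float32), array([ 12.6, 158.2]), 13.4)
 stand (array([551.4,  20. ], dtype=float32), array([ 78.1, 149.6]), 7.4) [40. 84.]
 stand foot (array([557.1,   9. ], dtype=float32), array([215.7, 217.8]), 63.1) 955
 tray rim (array([498.5, 359.1], dtype=float32), array([160.1, 106.2]), 73.0) 50.9 395
 dish (array([498.7, 359.2], dtype=float32), array([208.8, 150.4]), 73.0)
 slope 951 [559.9  20.6  62.3] [-0.633 -0.086  0.769] tilt 39.7 up dir deg 7.7 (array([559.8,  21. ], dtype=float32), array([ 56.6, 149.3]), 7.4) [523. -55.  38.] [595.  98.  86.]
scene medium top 419 [ 2.27000e-01 -9.74000e-01  5.38668e+02 -3.56647e+02] -432.8 -277.0 [117.7 120.5] (array([ 537.2, -355.2], dtype=float32), array([ 11.1, 159.9]), 12.9)
 large (array([ 482.7, -368.5], dtype=float32), array([ 13.3, 157.9]), 12.8)
 stand (array([550.6,  20.2], dtype=float32), array([ 79.4, 154. ]), 6.8) [38. 85.]
 stand foot (array([558.6,   7.2], dtype=float32), array([218.9, 210. ]), 28.6) 1135
 tray rim (array([496.8, 359.7], dtype=float32), array([159.9, 114.7]), 72.5) 50.4 555
 dish (array([499. , 359.5], dtype=float32), array([208.9, 157.6]), 72.8)
 slope 881 [559.9  17.6  63. ] [-0.623 -0.08   0.778] tilt 38.9 up dir deg 7.3 (array([557.3,  20.7], dtype=float32), array([ 62.6, 152.2]), 7.7) [520. -57.  38.] [595.  99.  88.]
```

Poses:

| Thing | Position (mm) | Yaw |
|---|---|---|
| Medium lid, top middle | (537, -355, 118) | 13.1° |
| Stand origin | (578.5, 23.4) | 7.4° |
| Tray | (498.3, 359.4), rim 51 | -17° |

First I'll go above the lid.

Call:
play_rows --increments "0.5 0 0 0.04 0; 0.5 0 0 0.04 0; 0.5 0.033 0.021 0 7.5; 0.5 0.033 0.021 0 7.5; 0.5 0.033 0.021 0 7.5; 0.5 0.033 0.021 0 7.5; 0.5 0.033 0.021 0 7.5; 0.5 0.033 0.021 0 7.5; 0.5 0.033 0.021 0 7.5; 0.5 0.033 0.021 0 7.5; 0.5 0.033 0.021 0 7.5; 0.5 0.033 0.021 0 7.5; 0.5 0.033 0.021 -0.02 7.5; 0.5 0.033 0.021 -0.02 7.5; 0.5 0 0 -0.03 0; 0.5 0 0 0 0; 0.5 0 0 0 0"

```text
t: 1.8
ee_pos: [537.8, -356.4, 232.3]
orientation: [-1.951, -2.46, 0.0]
ft_force: [0.3, -0.7, -0.6]
width: 44.0
```

```bash
cat >> h.py <<'E'
def st():
    o=ctrl.get_obs(); M=R.from_rotvec(o["orientation"]).as_matrix()
    print("t",round(o["t"],1),"tcp",np.round(o["ee_pos"],1),"ydir",np.degrees(np.arctan2(M[1,1],M[0,1])).round(1),"F",np.round(o["ft_force"],1),"w",round(o["width"],1)); return o
E
python3 - <<'E'
from h import *; from fit import *
o=st(); d=cam("wrist"); save(d,"w1.png"); np.savez("w1.npz",P=d["P"],img=d["img"])
P=d["P"]; q=box(P,113,124,(537,-355),105); q=q[q[:,0]>510]
for src in[P,cam("scene")["P"],cam("top")["P"]]:
    q=box(src,113,124,(537,-355),105); q=q[(q[:,0]>510)]
    if len(q)>20: print(len(q),rect(q),np.percentile(q[:,2],[50,90]).round(1))
E
```

```text
t 1.8 tcp [ 537.8 -356.4  232.3] ydir 13.1 F [ 0.3 -0.7 -0.6] w 44.0
1872 (array([ 536.6, -356.7], dtype=float32), array([  7.8, 159. ]), 13.2) [117.4 118.4]
425 (array([ 536.8, -355. ], dtype=float32), array([ 11.3, 159.2]), 12.6) [117.5 119.9]
111 (array([ 527.5, -315.7], dtype=float32), array([ 8.5, 78.4]), 12.8) [117.9 121. ]
```

View pics/w1.png

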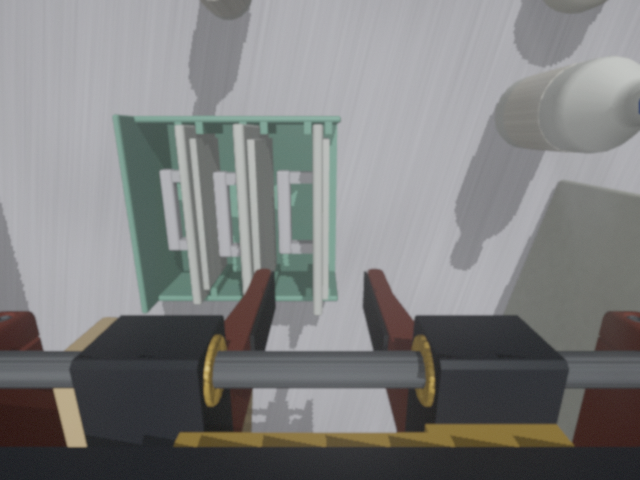

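The wrist view agrees: the lid lies between the fingers at column 318, and the measured top edge is (536.8, -356), yaw 13.1°, z 117.7. I'll descend and grip the upper 10 mm.

Call:
play_rows --increments "0.5 -0.001 0 -0.04 0; 0.5 0 0 -0.04 0; 0.5 0 0 -0.03 0; 0.5 0 0 -0.014 0; 0.5 0 0 0 0; 0 0 0 0 0; 0 0 0 0 0; 0 0 0 0 0; 0 0 0 0 0; 0 0 0 0 0; 0 0 0 0 0; 0 0 0 0 0"

```text
t: 3.15
ee_pos: [537.7, -356.7, 109.3]
orientation: [1.952, 2.461, 0.0]
ft_force: [0.4, 0.8, 5.5]
width: 7.5
```

Call:
play_rows --increments "0 0 0 0.01 0; 0 0 0 0.02 0; 0 0 0 0.02 0; 0 0 0 0.03 0; 0 0 0 0.03 0; 0 0 0 0.03 0; 0 0 0 0.03 0; 0 0 0 0.03 0; 0 0 0 0.02 0; 0 0 0 0 0; 0 0 0 0 0"

```text
t: 4.25
ee_pos: [536.9, -356.2, 327.9]
orientation: [-1.951, -2.461, 0.0]
ft_force: [0.2, 0.8, -4.1]
width: 7.7
```

```bash
python3 - <<'E'
from h import *; from fit import *
o=st(); d=cam("scene"); save(d,"s2.png",(40,100,440,400),2)
P=d["P"]; P0=np.load("scene0.npz")["P"]
c=o["ee_pos"]; q=box(P,c[2]-108,c[2]-70,c[:2],110); print("low part of lid",rect(q),len(q)); print(np.percentile(q[:,2],[0,1,5]).round(1))
E
```

```text
t 4.2 tcp [ 536.9 -356.2  327.9] ydir 13.2 F [ 0.2  0.8 -4.1] w 7.7
low part of lid (array([ 542.5, -353.6], dtype=float32), array([ 13.2, 159.5]), 11.6) 793
[226.6 227.  229.2]
```

View pics/s2.png

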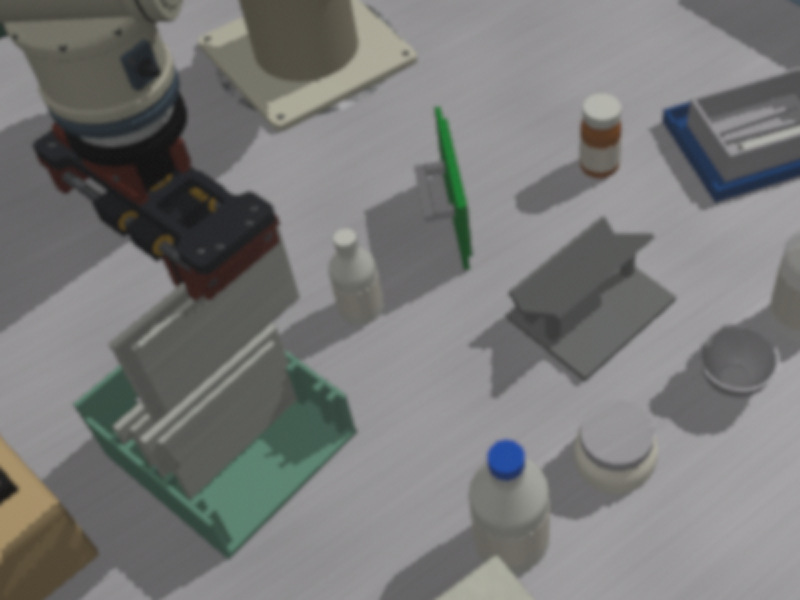

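The lid is held upright and clear of the rack, with its bottom edge at z≈227 (scene crop (205,330)). Next I'll carry it over the stand.

Call:
play_rows --increments "0 0 0.015 0 0; 0 0 0.03 0 -0.6; 0 0 0.031 0 -0.6; 0 0 0.031 0 -0.6; 0 0 0.031 0 -0.6; 0 0 0.031 0 -0.6; 0 0 0.031 0 -0.6; 0 0 0.031 0 -0.6; 0 0 0.031 0 -0.6; 0 0 0.031 0 -0.6; 0 -0.001 0.031 -0.02 -0.4; 0 -0.001 0.03 -0.03 0; 0 0 0.02 -0.03 0; 0 0 0 -0.03 0; 0 0 0 -0.03 0; 0 0 0 -0.015 0; 0 0 0 0 0; 0 0 0 0 0"

```text
t: 6.1
ee_pos: [534.7, 17.9, 173.3]
orientation: [-2.073, -2.359, 0.001]
ft_force: [0.6, 0.2, -4.1]
width: 7.7
```

```bash
python3 - <<'E'
from h import *; from fit import *
o=st(); d=cam("scene"); P=d["P"]; c=o["ee_pos"]
b=R.from_euler("z",7.4,degrees=True).as_matrix(); O=np.array([578.5,23.4,0])
for n in("scene","top"):
    if n=="top": P=cam("top")["P"]
    L=(P-O)@b; m=np.isfinite(L).all(-1)&(abs(L[...,1])<110)&(L[...,0]>-110)&(L[...,0]<80)&(L[...,2]>20)
    q=L[m]; lid=q[(q[:,2]>90)&(q[:,2]<160)&(abs(q[:,0]+44)<25)]; print(n,"lid",len(lid),lid.min(0).round(1),lid.max(0).round(1)); print(rect(lid))
    sl=q[(q[:,2]<88)&(q[:,0]>-40)&(q[:,0]<5)]; print("stand y",np.percentile(sl[:,1],[.5,99.5]).round(1), "slope offset z-(40+.839(x+45))",np.median(sl[:,2]-40-.839*(sl[:,0]+45)).round(1))
    print("bottom by xs",[ (round(float(lo)),) for lo in np.percentile(q[(abs(q[:,0]+42)<8)][:,2],[1,5,20])])
save(d,"s3.png",(220,100,480,295),3)
E
```

```text
t 6.1 tcp [534.7  17.9 173.3] ydir 7.4 F [ 0.6  0.2 -4.1] w 7.7
scene lid 1066 [-47.1 -79.9  90.1] [-32.7  81.4 160. ]
(array([-37.6,   0.6], dtype=float32), array([161.3,  14. ]), 88.2)
stand y [-75.   73.5] slope offset z-(40+.839(x+45)) 1.0
bottom by xs [(40,), (44,), (106,)]
top lid 19 [-48.4 -77.9  90.8] [-46.6 -71.3 157.9]
(array([-47.5, -74.6], dtype=float32), array([1.6, 6.5]), 2.4)
stand y [-47.1 -37.2] slope offset z-(40+.839(x+45)) 0.6
bottom by xs [(112,), (184,), (525,)]
```

View pics/s3.png

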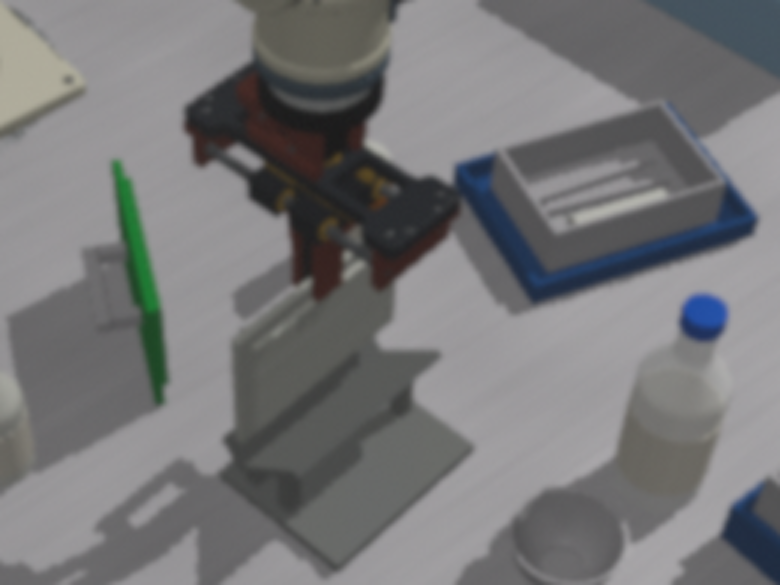

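The lid hangs square over the stand's foot with its y offset within 1 mm (scene crop: lower edge (250,435), ledge just below). I'll lower it until it touches.

Call:
play_rows --increments "0 0 0 -0.012 0; 0 0 0 -0.008 0; 0 0 0 -0.003 0; 0 0 0 -0.002 0; 0 0 0 0 0; 0 0 0 -0.001 0; 0 0 0 0 0"

```text
t: 6.9
ee_pos: [535.5, 17.4, 147.8]
orientation: [2.074, 2.359, 0.0]
ft_force: [0.3, -0.3, -2.9]
width: 7.6
```

Call:
play_rows --increments "0 0 0 -0.001 0; 0 0 0 -0.001 0; 0 0 0 0 0"

```text
t: 7.2
ee_pos: [535.3, 17.4, 145.6]
orientation: [-2.074, -2.36, 0.0]
ft_force: [0.5, -0.3, -3.0]
width: 7.7
```

Call:
play_rows --increments "0 0 0 -0.001 0; 0 0 0 0 0; 0 0 0 -0.001 0; 0 0 0 0 0"

```text
t: 7.6
ee_pos: [536.5, 17.5, 145.0]
orientation: [2.073, 2.358, 0.003]
ft_force: [-1.1, 0.7, 10.1]
width: 8.0
```

It has touched down (+10 N). Now I'll open slightly and ease the top edge over toward the slope, so that it leans against the far pad.

Call:
play_rows --increments "0.16 0.0015 0.0002 0.001 0; 0.16 0.0015 0.0002 0 0; 0.16 0.002 0.0003 0 0; 0.16 0.002 0.0003 0 0; 0.16 0.002 0.0003 0 0; 0.16 0.002 0.0003 0 0; 0.16 0 0 0 0"

```text
t: 8.3
ee_pos: [546.7, 19.1, 144.6]
orientation: [2.074, 2.359, 0.0]
ft_force: [0.0, -0.5, 0.1]
width: 14.2
```

```bash
cat > lean.py <<'E'
from h import *; from fit import *
def lean(n="scene"):
    o=st(); b=R.from_euler("z",7.4,degrees=True).as_matrix(); O=np.array([578.5,23.4,0])
    print("tcp stand",((np.asarray(o["ee_pos"])-O)@b).round(1))
    d=cam(n); L=(d["P"]-O)@b
    m=np.isfinite(L).all(-1)&(abs(L[...,1])>22)&(abs(L[...,1])<95)&(L[...,0]>-60)&(L[...,0]<80)&(L[...,2]>88)&(L[...,2]<170)
    q=L[m]; print(n,len(q),"y",np.percentile(q[:,1],[.5,99.5]).round(1))
    for z in range(90,165,10):
        k=q[(q[:,2]>=z)&(q[:,2]<z+10)]
        if len(k)>10: print(z+5,"x med",np.median(k[:,0]).round(1),"max",np.percentile(k[:,0],98).round(1),len(k))
    return d,L
E
python3 -c "
from lean import *
lean()"
```

```text
t 8.3 tcp [546.7  19.1 144.6] ydir 7.4 F [ 0.  -0.5  0.1] w 14.2
tcp stand [-32.1  -0.2 144.6]
scene 627 y [-79.8  51.7]
95 x med -29.5 max -27.1 79
105 x med -27.9 max -25.8 75
115 x med -26.5 max -24.6 76
125 x med -25.0 max -22.5 76
135 x med -23.6 max -21.8 89
145 x med -26.0 max -20.5 119
155 x med -28.5 max -24.9 100
```

It leans about 9° on the far pad with almost no force. I'll follow the arc down.

Call:
play_rows --increments "0.18 0.0043 0.0006 -0.001 0; 0.19 0.0043 0.0006 -0.0012 0; 0.2 0.0043 0.0005 -0.0015 0; 0.205 0.0043 0.0006 -0.0018 0; 0.22 0.0035 0.0004 -0.002 0; 0.23 0.0034 0.0005 -0.002 0; 0.24 0.0034 0.0004 -0.002 0; 0.25 0.0034 0.0005 -0.002 0; 0.27 0.0028 0.0003 -0.0026 0; 0.29 0.0028 0.0004 -0.0027 0; 0.3 0.0027 0.0003 -0.0028 0; 0.32 0.0027 0.0004 -0.0029 0; 0.32 0 0 0 0"

```text
t: 9.65
ee_pos: [588.6, 24.6, 119.8]
orientation: [2.074, 2.36, 0.0]
ft_force: [1.8, 0.1, 0.7]
width: 27.9
```

```bash
python3 -c "
from lean import *
d,L=lean(); save(d,'s4.png',(240,110,440,300),3)"
```

```text
t 9.7 tcp [588.6  24.6 119.8] ydir 7.4 F [1.8 0.1 0.7] w 27.9
tcp stand [ 10.2  -0.2 119.8]
scene 483 y [-79.7  38.1]
95 x med -15.6 max -5.8 88
105 x med -18.8 max 1.9 96
115 x med 1.5 max 20.6 130
125 x med 18.7 max 23.2 97
135 x med 19.1 max 23.7 63
```

View pics/s4.png

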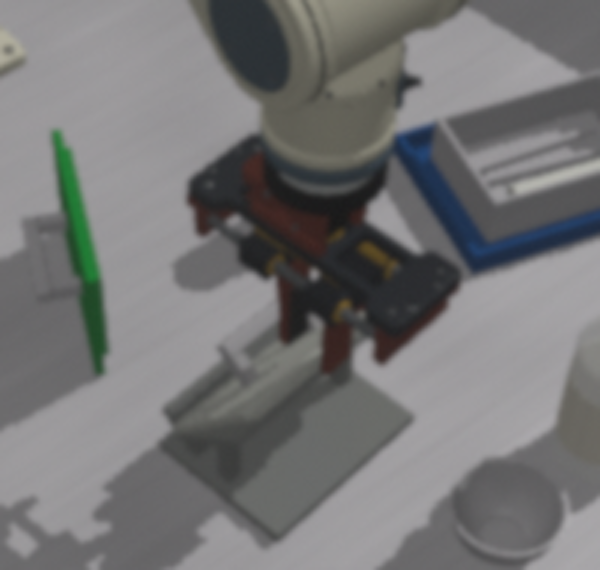

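The lid is about 40° from vertical, its upper edge held by the far finger (crop (335,350)), and its foot is in the ledge. I'll finish the arc.

Call:
play_rows --increments "0.34 0.0016 0.0002 -0.0025 0; 0.36 0.0016 0.0002 -0.0026 0; 0.38 0.0016 0.0002 -0.0027 0; 0.4 0.0016 0.0002 -0.0028 0; 0.41 0.0016 0.0002 -0.0028 0; 0.41 0.001 0.0001 0 0; 0.41 0.001 0.0002 0 0; 0.41 0.001 0.0001 0 0; 0.41 0.001 0.0001 0 0; 0.41 0 0 0 0"

```text
t: 10.7
ee_pos: [600.4, 26.0, 106.9]
orientation: [2.074, 2.359, 0.0]
ft_force: [-0.3, 0.3, -0.2]
width: 36.0
```

```bash
python3 -c "
from lean import *
d,L=lean()"
```

```text
t 10.7 tcp [600.4  26.  106.9] ydir 7.4 F [-0.3  0.3 -0.2] w 36.0
tcp stand [ 22.1  -0.2 106.9]
scene 522 y [-79.9  33.4]
95 x med -4.3 max 6.0 137
105 x med 8.7 max 30.8 145
115 x med 24.9 max 34.7 187
125 x med 31.2 max 34.9 34
```

The lid rests on the slope and the far pad is clear of its edge. I'll lift off, turn the jaws 90° and go above the handle.

Call:
play_rows --increments "0.41 0 0 0.01 0; 0.41 0 0 0.02 0; 0.41 0 0 0.03 0; 0.41 0 0 0.04 0; 1 -0.005 -0.0006 0.005 7.5; 1 -0.005 -0.0006 0 7.5; 1 -0.005 -0.0006 0 7.5; 1 -0.005 -0.0006 0 7.5; 1 -0.005 -0.0006 0 7.5; 1 -0.005 -0.0006 0 7.5; 1 -0.005 -0.0006 0 7.5; 1 -0.005 -0.0006 0 7.5; 1 -0.005 -0.0006 0 7.5; 1 -0.006 -0.001 0 7.5; 1 0 0 0 7.5; 1 0 0 0 7.5; 1 0 0 0 0; 1 0 0 0 0"

```text
t: 12.55
ee_pos: [549.4, 19.7, 212.3]
orientation: [-0.196, 3.135, -0.0]
ft_force: [0.6, 0.8, 0.1]
width: 87.8
```

```bash
python3 - <<'E'
from lean import *
for n in("scene","wrist"):
    d,L=lean(n)
    # handle: points above plate: dist from slope plane > 30, within bar x range
    s=L[...,0]+45; h=(L[...,2]-40)*np.cos(np.radians(40))-s*np.sin(np.radians(40)); t=s*np.cos(np.radians(40))+(L[...,2]-40)*np.sin(np.radians(40))
    ok=np.isfinite(h)&(abs(L[...,1])<90)&(t>0)&(t<115)
    pl=ok&(h>8)&(h<19); print("plate h",np.percentile(h[pl],[10,50,90]).round(1),"t",np.percentile(t[pl],[1,99]).round(1),"y",np.percentile(L[...,1][pl],[.5,99.5]).round(1))
    A=np.c_[t[pl],L[...,1][pl],np.ones(pl.sum())]; print(" plate slopes",np.linalg.lstsq(A,h[pl],rcond=None)[0].round(3))
    br=ok&(h>38)&(h<52)&(t>35)&(t<75)&(L[...,2]<135); q=L[br]; print("bar n",br.sum(),"h",np.percentile(h[br],[50,95]).round(1),"t",np.percentile(t[br],[2,50,98]).round(1),"y",np.percentile(q[:,1],[1,99]).round(1),"rect xy",rect(q),"z",np.percentile(q[:,2],[2,50,98]).round(1))
save(d,"w2.png")
E
```

```text
t 12.6 tcp [549.4  19.7 212.3] ydir 97.2 F [0.6 0.8 0.1] w 87.8
tcp stand [-29.4   0.  212.3]
scene 935 y [-79.3  79.6]
95 x med -3.8 max 5.4 237
105 x med 8.7 max 30.4 244
115 x med 24.3 max 35.0 356
125 x med 31.0 max 35.3 69
plate h [11.7 13.9 15. ] t [  1.2 112.3] y [-79.2  79.7]
 plate slopes [-1.6000e-02  1.0000e-03  1.4619e+01]
bar n 217 h [45.1 48.5] t [50.9 60.3 64.3] y [-38.8  38.9] rect xy (array([-28.8,   0.5], dtype=float32), array([79.8, 16.9]), 88.6) z [107.1 112.5 116.8]
t 12.6 tcp [549.3  19.7 212.2] ydir 97.2 F [-0.  -0.5  0.1] w 87.6
tcp stand [-2.940e+01  1.000e-01  2.122e+02]
wrist 8678 y [-78.5  76.7]
95 x med 0.8 max 7.4 2541
105 x med 12.0 max 19.5 2636
115 x med 23.9 max 33.2 3003
125 x med 30.1 max 31.4 37
plate h [11.6 12.6 13.5] t [  0.5 109.5] y [-78.8  77.9]
 plate slopes [-4.0000e-03 -5.0000e-03  1.2841e+01]
bar n 1786 h [46.2 47.5] t [49.9 57.1 61.3] y [-39.   38.4] rect xy (array([-30. ,  -0.4], dtype=float32), array([79.8, 14.2]), 89.8) z [107.3 111.3 114.6]
```

View pics/w2.png

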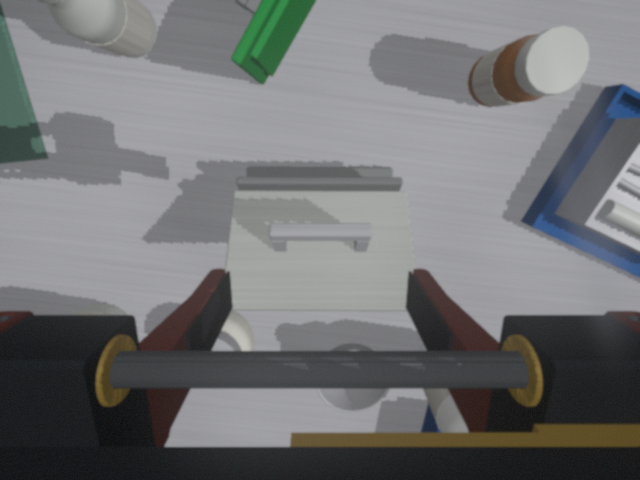

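The lid lies properly on the rest. Bar centre is at stand (-29.4, 0.0, ~107), yaw is aligned, and in the wrist view the bar spans columns 270-372 centrally between the fingers. I'll descend with the jaws along the bar and grip its ends, so the bar can act as a hinge.

Call:
play_rows --increments "1 0 0 -0.04 0; 1 0 0 -0.03 0; 1 0 0 -0.015 0; 1 0 0 -0.006 0; 1 0 0 -0.006 0; 1 0 0 -0.006 0; 1 0 0 0 0"

```text
t: 13.35
ee_pos: [549.4, 19.7, 108.8]
orientation: [-0.201, 3.135, -0.0]
ft_force: [0.0, -0.2, -0.4]
width: 87.8
```

Call:
play_rows --increments "1 0 0 -0.006 0; 1 0 0 -0.005 0; 1 0 0 -0.004 0; 1 0 0 0 0; 0.9 0 0 0 0; 0.87 0 0 0 0; 0 0 0 0 0; 0 0 0 0 0; 0 0 0 0 0; 0 0 0 0 0"

```text
t: 14.35
ee_pos: [549.3, 19.7, 93.8]
orientation: [-0.202, 3.135, 0.0]
ft_force: [1.4, 1.6, -2.1]
width: 79.7
```

The bar is gripped at 79.7 mm (its true length is 80). I'll lift straight up and see how it hangs.

Call:
play_rows --increments "0 0 0 0.004 0; 0 0 0 0.006 0; 0 0 0 0.01 0; 0 0 0 0.015 0; 0 0 0 0.02 0; 0 0 0 0.025 0; 0 0 0 0.025 0; 0 0 0 0.015 0; 0 0 0 0 0; 0 0 0 0 0"

```text
t: 15.35
ee_pos: [549.1, 19.6, 214.0]
orientation: [-0.202, 3.135, -0.0]
ft_force: [0.2, 0.1, -3.4]
width: 79.7
```

```bash
cat > tilt.py <<'E'
from h import *; from fit import *
def tilt(n="scene",yaw=7.4,out=True):
    o=st(); d=cam(n); c=np.asarray(o["ee_pos"]); b=R.from_euler("z",yaw,degrees=True).as_matrix()
    L=(d["P"]-c)@b
    m=np.isfinite(L).all(-1)&(abs(L[...,1])>60)&(abs(L[...,1])<88)&(abs(L[...,0])<75)&(L[...,2]>-95)&(L[...,2]<45)
    q=L[m]; a=cv2.fitLine(q[:,[0,2]].astype(np.float32),cv2.DIST_HUBER,0,.01,.01).ravel()
    print(n,m.sum(),"lid slope deg",np.degrees(np.arctan2(a[1],a[0])).round(1),"pt",a[2:].round(1),"x",np.percentile(q[:,0],[1,99]).round(1),"y",np.percentile(q[:,1],[.5,99.5]).round(1),"z",np.percentile(q[:,2],[1,99]).round(1))
    return d
E
python3 - <<'E'
from tilt import *
d=tilt(); save(d,"s5.png",(230,70,450,290),2.7); tilt("wrist")
E
```

```text
t 15.3 tcp [549.1  19.6 214. ] ydir 97.4 F [ 0.2  0.1 -3.4] w 79.7
scene 454 lid slope deg 39.2 pt [ 10.1 -14.3] x [-22.4  64.4] y [-81.4  79.2] z [-43.   27.6]
t 15.4 tcp [548.6  19.6 213.3] ydir 97.4 F [-0.  -0.7 -3.2] w 79.5
wrist 5798 lid slope deg 39.4 pt [ -0.6 -24.5] x [-23.4  59.4] y [-80.7  77.8] z [-43.4  24.7]
```

View pics/s5.png

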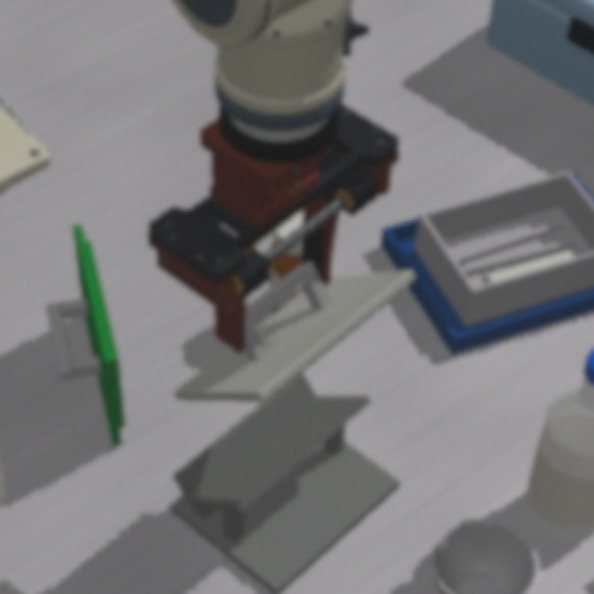

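The grip holds the lid at 39° tilt (level along its length), so the tray's near rim will be used to turn it flat about the bar hinge. I'll carry it over the tray and turn it to match.

Call:
play_rows --increments "0 -0.004 0.015 0 -1; 0 -0.007 0.03 0 -2.2; 0 -0.0077 0.0318 0 -2.2; 0 -0.0077 0.0318 0 -2.2; 0 -0.0077 0.0318 0 -2.2; 0 -0.0077 0.0318 0 -2.2; 0 -0.0077 0.0318 0 -2.2; 0 -0.0077 0.0318 0 -2.2; 0 -0.0077 0.0318 0 -2.2; 0 -0.0077 0.0318 0 -2.2; 0 -0.0077 0.0318 0 -2.2; 0 -0.0043 0.019 -0.02 -1.4; 0 0 0 -0.025 0; 0 0 0 -0.01 0; 0 0 0 0 0; 0 0 0 0 0"

```text
t: 17.05
ee_pos: [464.9, 369.5, 158.8]
orientation: [-0.466, -3.106, 0.001]
ft_force: [-0.3, 0.6, -3.8]
width: 79.3
```

```bash
cat > tr.py <<'E'
from h import *; from fit import *
def tr(n="scene",yaw=-17.1):
    o=st(); b=R.from_euler("z",yaw,degrees=True).as_matrix(); O=np.array([498.6,359.3,0])
    print("tcp tray",((np.asarray(o["ee_pos"])-O)@b).round(1))
    d=cam(n); L=(d["P"]-O)@b; c=(np.asarray(o["ee_pos"])-O)@b
    m=np.isfinite(L).all(-1)&(abs(L[...,1])>60)&(abs(L[...,1])<92)&(abs(L[...,0])<95)&(L[...,2]>c[2]-52)&(L[...,2]>54)&(L[...,2]<c[2]+45)
    q=L[m]; a=cv2.fitLine(q[:,[0,2]].astype(np.float32),cv2.DIST_HUBER,0,.01,.01).ravel()
    print(n,m.sum(),"lid slope deg",np.degrees(np.arctan(a[1]/a[0])).round(1),"pt",a[2:].round(1),"x",np.percentile(q[:,0],[1,99]).round(1),"y",np.percentile(q[:,1],[.5,99.5]).round(1),"z",np.percentile(q[:,2],[1,99]).round(1))
    m=np.isfinite(L).all(-1)&(abs(L[...,1])<90)&(abs(L[...,0])<70)&(L[...,2]>46)&(L[...,2]<54); q=L[m]
    if m.sum()>20: print("rim vis",m.sum(),rect(q),q.min(0).round(1),q.max(0).round(1))
    return d,L
E
python3 - <<'E'
from tr import *
d,L=tr(); tr("wrist"); tr("top"); save(d,"s6.png",(340,60,560,240),3)
E
```

```text
t 17.1 tcp [464.9 369.5 158.8] ydir 72.9 F [-0.3  0.6 -3.8] w 79.3
tcp tray [-35.2  -0.2 158.8]
scene 230 lid slope deg 37.5 pt [ -5.1 159. ] x [-55.5  30.2] y [-82.6  78.1] z [116.  187.4]
rim vis 466 (array([-0.3,  0.6], dtype=float32), array([160.2, 110.3]), 89.5) [-56.  -79.3  46. ] [55.2 80.6 54. ]
t 17.1 tcp [465.3 369.7 159.5] ydir 72.9 F [ 0.2 -0.3 -4.1] w 79.9
tcp tray [-34.9   0.2 159.5]
wrist 5806 lid slope deg 39.5 pt [-34.9 135. ] x [-57.6  25.1] y [-80.3  78.3] z [116.1 184.2]
rim vis 1456 (array([-47. ,  -1.1], dtype=float32), array([156. ,  12.3]), 89.5) [-52.8 -79.1  46. ] [-40.3  77.   52.7]
t 17.1 tcp [465.5 369.8 159.8] ydir 72.9 F [-0.1  0.7 -3.8] w 79.6
tcp tray [-34.7   0.3 159.8]
top 377 lid slope deg 39.6 pt [-14.3 153.5] x [-57.4  28.4] y [-80.9 -60.3] z [116.9 186.4]
rim vis 183 (array([ 0.3, -0.9], dtype=float32), array([156.4, 105.6]), 89.8) [-52.8 -78.9  46.1] [53.1 77.1 53.9]
```

View pics/s6.png

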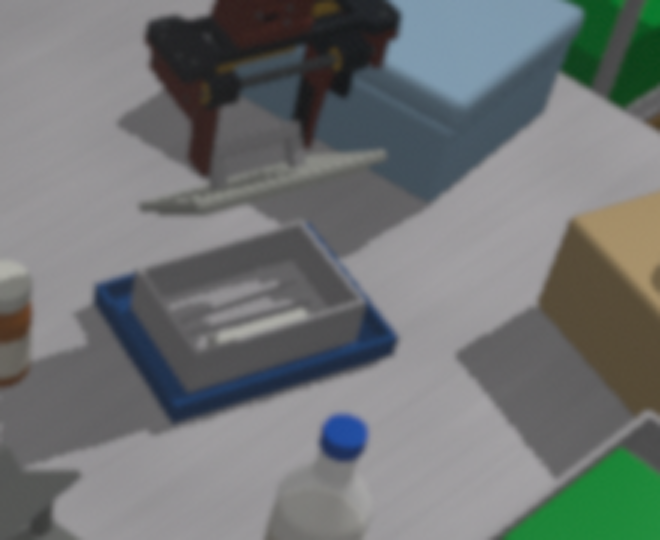

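The lid is held over the tray with its low edge just outside the near rim (wrist: near wall at x -53, lid edge at -55), and y and yaw match within 1 mm and 0.5°. I'll lower it to contact.

Call:
play_rows --increments "0 0 0 -0.02 0; 0 0 0 -0.02 0; 0 0 0 -0.01 0; 0 0 0 -0.005 0; 0 0 0 -0.002 0; 0 0 0 -0.001 0; 0 0 0 0 0; 0 0 0 -0.001 0; 0 0 0 0 0"

```text
t: 18.1
ee_pos: [464.8, 370.0, 100.1]
orientation: [0.465, 3.107, 0.001]
ft_force: [1.5, 0.7, -3.0]
width: 79.6
```

Call:
play_rows --increments "0 0 0 -0.001 0; 0 0 0 0 0; 0 0 0 -0.001 0; 0 0 0 0 0"

```text
t: 18.5
ee_pos: [464.7, 370.1, 98.0]
orientation: [0.465, 3.107, 0.001]
ft_force: [-1.2, -0.3, -0.6]
width: 79.3
```

Contact has begun. I'll follow the leveling arc about the near rim.

Call:
play_rows --increments "0 0.0018 -0.0005 -0.0012 0; 0 0.0018 -0.0006 -0.0012 0; 0 0.0018 -0.0005 -0.001 0; 0 0.0018 -0.0006 -0.001 0; 0 0.0018 -0.0005 -0.001 0; 0 0 0 0 0"

```text
t: 19.1
ee_pos: [474.2, 367.1, 92.3]
orientation: [0.466, 3.106, 0.0]
ft_force: [-0.2, 1.2, 0.5]
width: 79.3
```

```bash
python3 - <<'E'
from tr import *
d,L=tr(); tr("wrist")
E
```

```text
t 19.1 tcp [474.2 367.1  92.3] ydir 72.9 F [-0.2  1.2  0.5] w 79.3
tcp tray [-25.7   0.3  92.3]
scene 330 lid slope deg 26.8 pt [-3.8 86.5] x [-58.   40.9] y [-81.8  80.8] z [ 54.2 107.2]
rim vis 278 (array([-0.9,  1.1], dtype=float32), array([161.6, 115.1]), 89.2) [-59.5 -79.9  46. ] [55.6 81.8 54. ]
t 19.1 tcp [473.9 367.2  92.3] ydir 73.0 F [0.2 0.9 0.6] w 79.9
tcp tray [-25.9   0.3  92.3]
wrist 7114 lid slope deg 27.5 pt [-32.9  69.6] x [-60.3  34. ] y [-80.1  78.4] z [ 54.9 104.1]
rim vis 96 (array([-59.9,  -0.5], dtype=float32), array([153.1,   1.8]), 89.9) [-60.8 -77.1  51.6] [-59.  76.  54.]
```

The lid turns easily (now 27°) with negligible force. It sits about 3 mm outward, so I'll correct inward along the arc.

Call:
play_rows --increments "0 0.0018 -0.0006 -0.0005 0; 0 0.0018 -0.0005 -0.0005 0; 0 0.0018 -0.0006 -0.0005 0; 0 0.0018 -0.0005 -0.0005 0; 0 0.0018 -0.0006 -0.0006 0; 0 0.0016 -0.0005 -0.0014 0; 0 0.0016 -0.0005 -0.0014 0; 0 0.0016 -0.0005 -0.0014 0; 0 0.0016 -0.0005 -0.0014 0; 0 0.0016 -0.0005 -0.0014 0; 0 0 0 0 0"

```text
t: 20.3
ee_pos: [491.1, 361.8, 82.7]
orientation: [0.465, 3.107, 0.0]
ft_force: [-0.3, -1.1, 0.3]
width: 79.3
```

```bash
python3 - <<'E'
from tr import *
d,L=tr(); tr("wrist")
E
```

```text
t 20.3 tcp [491.1 361.8  82.7] ydir 73.0 F [-0.3 -1.1  0.3] w 79.3
tcp tray [-7.9  0.1 82.7]
scene 440 lid slope deg 10.8 pt [ 5.5 71.3] x [-57.9  51.7] y [-81.1  79.9] z [54.9 81.1]
rim vis 248 (array([-0.1, -0.4], dtype=float32), array([109.9, 159.7]), 0.1) [-54.9 -80.3  46. ] [54.9 79.6 53.9]
t 20.4 tcp [491.  361.8  82.7] ydir 73.0 F [-0.2 -1.8  0.3] w 79.7
tcp tray [-8.   0.1 82.7]
wrist 8683 lid slope deg 10.8 pt [-25.5  63.8] x [-56.9  11.5] y [-80.4  78.2] z [56.8 71. ]
```

Call:
play_rows --increments "0 0.001 -0.0003 -0.0011 0; 0 0.001 -0.0003 -0.0011 0; 0 0.001 -0.0003 -0.0011 0; 0 0.001 -0.0003 -0.0011 0; 0 0.001 -0.0003 -0.0011 0; 0 0.001 -0.0003 -0.0011 0; 0 0.001 -0.0003 -0.0011 0; 0 0.0008 -0.0002 -0.0011 0; 0 0 0 0 0"

```text
t: 21.3
ee_pos: [498.6, 359.6, 73.9]
orientation: [0.465, 3.107, 0.0]
ft_force: [-0.0, -0.8, 0.2]
width: 79.5
```

```bash
python3 - <<'E'
from tr import *
d,L=tr(); tr("wrist")
E
```

```text
t 21.3 tcp [498.6 359.6  73.9] ydir 73.0 F [-0.  -0.8  0.2] w 79.5
tcp tray [-0.1  0.3 73.9]
scene 488 lid slope deg 0.1 pt [ 5.4 59.9] x [-55.8  53. ] y [-80.8  80.6] z [54.3 64.5]
rim vis 173 (array([ 1.6, -4.2], dtype=float32), array([118.6, 154.6]), 4.2) [-63.1 -80.1  46. ] [56.6 76.9 53.9]
t 21.4 tcp [498.6 359.6  73.9] ydir 73.0 F [ 0.9 -1.2  0.5] w 79.5
tcp tray [-0.1  0.3 73.9]
wrist 9632 lid slope deg 0.1 pt [-22.3  58.6] x [-56.1  19.1] y [-80.1  78.3] z [56.8 60. ]
rim vis 41 (array([-56.3, -39.1], dtype=float32), array([ 0.1, 80. ]), 0.0) [-56.3 -79.1  52.6] [-56.2   0.9  54. ]
```

It is level (0.1°), with its top face at ≈59 mm as it should be when seated. I'll press lightly to confirm it is home.

Call:
play_rows --increments "0 0 0 -0.001 0; 0 0 0 0 0; 0 0 0 -0.001 0; 0 0 0 0 0"

```text
t: 21.8
ee_pos: [498.7, 359.6, 73.7]
orientation: [0.465, 3.107, 0.0]
ft_force: [-3.5, -3.8, 15.4]
width: 79.8
```

Firm contact at 15 N with no sink, so it is seated. I'll unload, open and retreat upward.

Call:
play_rows --increments "0 0 0 0.001 0; 0 0 0 0 0; 0.93 0 0 0 0; 1 0 0 0 0; 1 0 0 0 0; 1 0 0 0 0; 1 0 0 0 0; 1 0 0 0.005 0; 1 0 0 0.01 0; 1 0 0 0.02 0; 1 0 0 0.04 0; 1 0 0 0.05 0; 1 0 0 0.04 0; 1 0 0 0 0"

```text
t: 23.2
ee_pos: [501.5, 361.6, 245.6]
orientation: [0.464, 3.098, 0.013]
ft_force: [-0.9, 0.3, 0.9]
width: 88.0
```

```bash
python3 - <<'E'
from tr import *
st(); O=np.array([498.6,359.3,0]); b=R.from_euler("z",-17.1,degrees=True).as_matrix()
for n in("scene","wrist","top"):
    d=cam(n); L=(d["P"]-O)@b
    m=np.isfinite(L).all(-1)&(abs(L[...,1])<90)&(abs(L[...,0])<65)&(L[...,2]>54.5)&(L[...,2]<65); q=L[m]
    if m.sum()<50: continue
    A=np.c_[q[:,:2],np.ones(len(q))]; s=np.linalg.lstsq(A,q[:,2],rcond=None)[0]
    print(n,len(q),"rect",rect(q),"plane deg x,y",np.degrees(s[:2]).round(2),"z",s[2].round(1))
    if n=="scene": sc=d
    if n=="wrist": wr=d
a=cv2.resize(sc["img"][60:360,80:560],(800,500),interpolation=2); cv2.imwrite("pics/fin.png",a[:,:,::-1])
E
```

```text
t 23.2 tcp [501.5 361.6 245.6] ydir 73.0 F [-0.9  0.3  0.9] w 88.0
scene 1859 rect (array([-1.1, -0.9], dtype=float32), array([116.7, 163.1]), 0.1) plane deg x,y [-0.18  0.14] z 60.0
wrist 15890 rect (array([-1.2, -1.1], dtype=float32), array([160.2, 110.1]), 90.0) plane deg x,y [ 0.01 -0.02] z 58.6
top 1788 rect (array([-2.2, -2.2], dtype=float32), array([110.3, 157.4]), 0.5) plane deg x,y [0.04 0.07] z 59.5
```

View pics/fin.png

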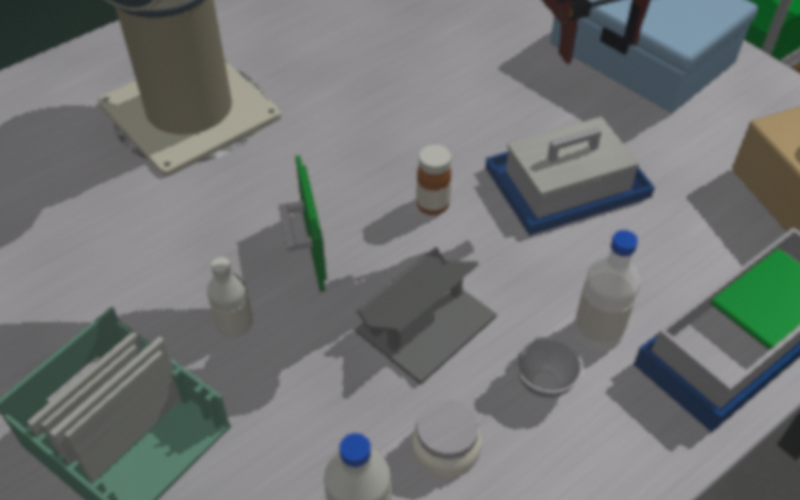

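The lid is flat on the tray (crop (572,170)), level within 0.1°, with its top at ~59 mm and its centre within 1-2 mm. Everything else stands where it was.

```bash
python3 -c "
from workcell import ctrl
print(ctrl.close_job())"
```

```text
the job is handed in; nothing more can be done
None
```

The middle-sized lid is on the tray, seated and released. The job was handed in at about 23 s of the allowed 67 s.

- **Rack to rest:** I took the lid from the rack's far slot by its top edge. I stood its foot in the ledge, eased it down the slope against the far finger, and let go with its handle facing outward.
- **Rest to tray:** I gripped the handle bar by its ends and carried the lid over still tilted at 39°. I turned it level against the tray's near rim and released it once it was home.

**Last checks:**
- **Level:** the lid is flat within about 0.2° by all three cameras, and its top face is at 58.6–60 mm against an expected 59 mm.
- **Seating:** a light press before letting go met firm contact at about 15 N, with no further sinking.
- **Position:** the cameras put the lid 1–2 mm off the tray's centre, up to about 3 mm by the top camera. That is inside the 5 mm clearance and close to the cameras' own error.
- **Surroundings:** the other lids, bottles and bowl looked unmoved in the final picture. The gripper was clear and reading almost no force.

No check failed.

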